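# Unhook the wooden coffee tamper

### The job

Take the coffee tamper with the wooden handle out of the hanging rack: slide it along its keyhole slot to the wide round end, lift it free there, and stand it upright on the round cork mat with its whole foot on the mat. Set it down rather than dropping it, and leave the black-handled tamper hanging where it is.

Things in the scene. Friction and masses are not known exactly. Their poses are not given: they have to be found in the camera images.
- tamper_wood: Sizes in mm. Coffee tamper, wooden handle, 110 tall, 0.25 kg, round; origin: centre of underside, z up its axis. Heights from underside: steel foot 44 wide 0-15, cone to 26, neck 10 wide to 62, collar 30 wide to 67, handle 29 wide to 104, domed top 110. Hangs upright in either slot of the rack: collar on the plate, underside 40 above the worktop. Its foot passes only the slot's wide end.
- tamper_black: Bystander: a coffee tamper of the same shape and size with a black handle, hanging in the rack's other slot. Origin: centre of its underside.
- rack: Sizes in mm. White fixed keyhole rack, yaw up to 0.4 rad: level plate 180 (x) by 240 (y), 6 thick, top at height 102, on 4 legs. Origin on the worktop under the plate's centre, z up. Keyhole slots along its x axis at y = +60 and y = -60: each a round hole 60 wide centred at x = -45 (robot's side), from which a slot 16 wide runs to x = +55. Each tamper starts at x = +10 to +35.
- mat: Round cork tamping mat, 110 mm across, 8 mm thick, fixed flat on the worktop, to the right of the rack as the robot sees it. Origin: centre of its underside.
There are look-alikes about, which are no part of the job. Leave any orange or turquoise look-alike of the tamper_wood alone.

How it is judged:
On the way, in this order (a step that is already met when the one before it is completed fails the run):
1. the wooden tamper is at the wide end of its slot, its foot still below the plate (x of tamper_wood in the frame of rack between -0.06 and -0.03 m and height (world z) of tamper_wood below 0.08 m), for 0.05 s.
2. the wooden tamper is lifted free, its foot above the plate (height (world z) of tamper_wood above 0.105 m), for 0.1 s.
At the end, for the whole second after the job is handed in: The wooden tamper stands upright (within 0.1 rad) and at rest on the cork mat, released, its axis within 30 mm of the mat's centre (whole foot on the mat); the black tamper hangs upright within 20 mm of where it hung (horizontal distance between tamper_wood and mat below 0.03 m and height (world z) of tamper_wood between 0.005 and 0.011 m and angle between tamper_wood's own z axis and vertical below 0.1 rad and linear speed of tamper_wood below 0.02 m/s and contact force between tamper_wood and the fingers below 0.1 N and distance of tamper_black from where it was at the start of the episode below 0.02 m and angle between tamper_black's own z axis and vertical below 0.15 rad); the robot touches nothing.
It fails at once if the wooden tamper is dropped (falls freely more than about 13 mm) (contact force between tamper_wood and anything else below 0.05 N and linear speed of tamper_wood above 0.5 m/s).
It fails at once if the black tamper is moved more than 30 mm (distance of tamper_black from where it was at the start of the episode above 0.03 m).
It also fails if it takes over 48 s, if anything falls off the work surface, if the arm or the gripper's body presses on something with over 40 N, if the wrist force passes 120 N, or if a joint passes its speed limit or range.

### The arm

A 7-joint arm with a two-finger parallel gripper is mounted at the origin on a cart in front of the work surface, level with it; the furniture and walls round the work are solid. World frame = base frame: x ahead of the robot, y to its left, z up, the work surface at z = 0. Lengths are in m, angles in rad, forces in N, time in s.
With the tool pointing down it reaches from about 0.425 to 0.925 m from the base axis. Payload 6.8 kg.
Tool frame: the origin (TCP) lies on the mounting face of the last link; the fingertips stand 173 mm ahead of it and the grasp point (between the pads) lies 155 mm ahead of it; z points along the fingers, y is the line along which they close (so a half turn about z gives the same grasp; the last joint's range is limited). The gripper opens to 85 mm and grips with 20 to 120 N. Pads are 22 mm wide; open, the fingers measure 114 mm over their backs; the gripper's body (76 mm by 85 mm) begins 54 mm behind the grasp point. The pads swing forward as they close: fully open they stand 13 mm farther back than shut.
Start: joints at [-1.281, 0.477, 0.022, 1.555, -0.011, 1.109, -0.083], TCP at [0.261, 0.622, 0.405] pointing down, gripper open.
Joint ranges: [-2.96, 2.96], [-0.34, 2.1], [-1.41, 1.46], [0.24, 2.44], [-1.37, 4.51], [0.17, 1.92], [-2.96, 2.96]. Speed limits (rad/s): [2.39, 2.39, 3.14, 3.14, 3.14, 3.14, 3.14].

### API

Orientations are given as a rotation vector (axis times angle).
In Python, from bench import r gives the robot as it stands.
- The arm moves only by the tool carry_out, never from a script. Its argument "moves" is a list of rows, each a list of 5 numbers: the shift along the tool's x, y, z in m, then the turn about the tool's z in rad, then the finger opening in m, from 0 to 0.0854. In form: [[dx, dy, dz, roll, claw], ...]. A call has exactly 8 rows; each row is the pose to reach, as a shift and turn from the pose commanded when the call began, along the tool's axes at that moment; what a row does not reach only later rows make up. A row lasts 1/10 s, in which the tool goes at most 50 mm and 8.59 degrees, less where a joint would pass 70% of its speed; a pose out of reach is approached as far as the arm can. A call with a gripper value outside its range is refused whole. The fingers move at their own pace and stop on an object; "force" is the grip in N (left out, the last holds). Time passes only in rows, so rows that repeat a pose let the fingers close, or fill a call up. It gives the time, the measured TCP pose, the force, the opening and the grip force at its end, in the units of the state.
- r.get_obs(): the state, without advancing time (a new reading comes with each control period).
- r.grab_frame(name): name is "scene" or "top"; returns the picture (420x560x3 uint8, red, green, blue); there is no depth.
- r.calibration(name): a dict with "fx", "fy", "cx", "cy" (pixels), "rvec" (rotation vector, rad) and "tvec" (3), from world to camera coordinates, as OpenCV has them. Camera axes: x right, y down, z forward; pixel columns grow to the right and rows downward; lengths in m; the calibration is good to about 2 mm. A picture is of the moment at which its call begins. calibration takes no time and is no camera call.
- r.hand_in(): hands the job in; it is judged then, once.
The state is a dict: "clock": time; "joints": joint angles; "qvel": joint speeds; "tau": joint torques, N m; "tcp_pos": TCP position; "orientation": TCP orientation; "contact_force": force on the tool from outside, world axes, zero at the start; "moment": the same for the moment, N m; "grip_width": finger opening in m; "gripper_force": force on a finger pad.
Only numpy, scipy, OpenCV 4.12 (cv2) and the standard library are available. Lean on these libraries where they do the work, as an engineer would, in place of code of your own. Each camera call takes 0.05 s, during which the arm holds its last target. There are 200 camera calls.

## Working session

There is one attempt and no reset: what is moved stays moved. The work goes in short steps, Python scripts to look and compute and a tool call to move; the robot and the scene stay as the last step left them, time stands still between calls to the robot, and variables do not carry over. Pictures are saved under pics/ and viewed, at most 10 in all, crops included, and the job is handed in when it is done.

Besides the shell and the picture viewer there is one more tool, called as name(argument=value, ...), one argument or row to a line, values as JSON. carry_out: Moves the arm, as the interface text tells. Its arguments: {"type":"object","properties":{"moves":{"type":"array","items":{"type":"array","items":{"type":"number"}}},"force":{"type":"number"}},"required":["moves"]}

```bash
mkdir -p pics
python3 - <<'E'
from bench import r
import cv2
for n in("scene","top"):
    cv2.imwrite(f"pics/{n}0.png",r.grab_frame(n)[:,:,::-1]); print(r.calibration(n))
print(r.get_obs())
E
```

```text
{'fx': 405.15135880570926, 'fy': 405.15135880570926, 'cx': 277.1741158489598, 'cy': 212.53398981016812, 'rvec': array([ 0.76923948, -2.41180602,  1.34410635]), 'tvec': array([0.40972011, 0.17919414, 0.65964774])}
{'fx': 391.14176374270244, 'fy': 391.14176374270244, 'cx': 272.9321610651354, 'cy': 210.54965089323255, 'rvec': array([ 2.08194494, -2.14690463,  0.21120807]), 'tvec': array([0.05039975, 0.48747015, 0.84262825])}
{'clock': 0.1, 'joints': array([-1.28110742,  0.4776968 ,  0.02237737,  1.55632778, -0.01150626,
        1.10927455, -0.0830957 ]), 'qvel': array([-1.26588300e-03, -7.03192666e-04,  2.43671355e-04, -2.17418796e-03,
        2.26723250e-03,  5.63297746e-05,  1.44402381e-03]), 'tau': array([ 4.25245293e-03, -5.97763288e+01,  1.61370289e+00, -2.81956422e+01,
        1.28833667e-02,  4.99766786e-03,  2.33734039e-05]), 'tcp_pos': array([0.26139639, 0.62207277, 0.40384769]), 'orientation': array([-6.20710072e-01, -3.07946852e+00,  2.46038418e-03]), 'contact_force': array([ 0.26519632, -0.06994846,  0.47182508]), 'moment': array([-0.00895553, -0.03845881, -0.00609827]), 'gripper_force': 0.0, 'grip_width': 0.08538252030002112}
```

View pics/scene0.png

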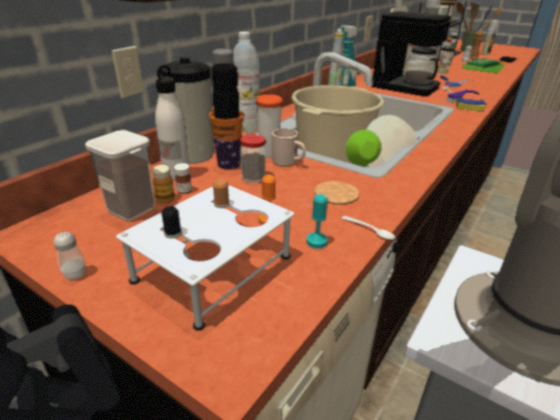

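View pics/top0.png

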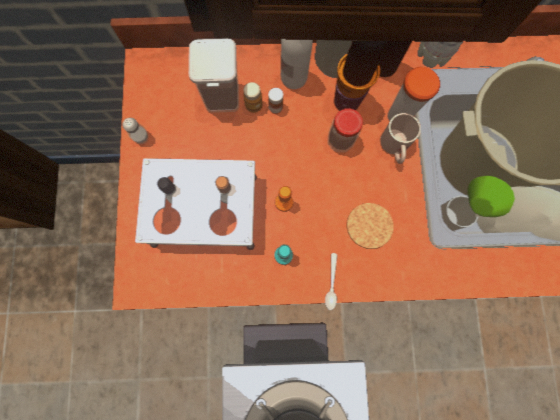

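The scene view shows the white rack with the black tamper at (171,218) and the wooden one at (221,193), with the mat at (337,192). In the top view the rack centre is about (197,202), the wooden handle about (223,184) and its wide hole about (223,222). The mat is at (371,226), and the orange and turquoise look-alikes are at (285,195) and (284,254).

```bash
cat > h.py <<'E'
import numpy as np, cv2
from bench import r
def cam(n):
    c=r.calibration(n); R=cv2.Rodrigues(c["rvec"])[0]; K=np.array([[c["fx"],0,c["cx"]],[0,c["fy"],c["cy"]],[0,0,1]]); return K,R,c["tvec"]
def ray(n,p,z):
    K,R,t=cam(n); C=-R.T@t; d=R.T@np.linalg.solve(K,[p[0],p[1],1]); return C+d*(z-C[2])/d[2]
def proj(n,X):
    K,R,t=cam(n); q=K@(R@np.array(X)+t); return q[:2]/q[2]
def biggest(m):
    cs=cv2.findContours(m.astype(np.uint8),cv2.RETR_EXTERNAL,cv2.CHAIN_APPROX_NONE)[0]; return max(cs,key=cv2.contourArea)
def cut(m,x0,y0,x1,y1):
    o=np.zeros_like(m); o[y0:y1,x0:x1]=m[y0:y1,x0:x1]; return o
E
python3 - <<'E'
from h import *
im=cv2.imread("pics/top0.png"); hsv=cv2.cvtColor(im,cv2.COLOR_BGR2HSV); H,S,V=[hsv[...,i].astype(int) for i in range(3)]
c=biggest(cut((S<70)&(V>120),125,150,268,255)); rect=cv2.minAreaRect(c)
b=np.array([ray("top",p,.102) for p in cv2.boxPoints(rect)]); print("plate",rect,b.round(4),b.mean(0))
print("edges",np.linalg.norm(np.diff(b,axis=0),axis=1), [np.arctan2(*(b[(i+1)%4]-b[i])[[1,0]]) for i in range(4)])
red=(S>150)&((H<12)|(H>172))
for nm,bx in(("holeB",(148,203,182,238)),("holeW",(205,203,240,239))):
    e=cv2.fitEllipse(biggest(cut(red,*bx))); print(nm,e,ray("top",e[0],.102))
mat=cut((S>60)&(H>8)&(H<25)&(V>120),335,195,405,255)
e=cv2.fitEllipse(cv2.convexHull(biggest(mat))); print("mat",e,ray("top",e[0],.008))
C=[]
sc=cv2.imread("pics/scene0.png")
A=cv2.resize(im[140:260,120:300],None,fx=4,fy=4,interpolation=cv2.INTER_CUBIC)[:,:720]
B=cv2.resize(sc[170:290,110:300],None,fx=4,fy=4,interpolation=cv2.INTER_CUBIC)
cv2.imwrite("pics/a.png",A);cv2.imwrite("pics/b.png",B)
E
```

```text
plate ((194.7354736328125, 201.66815185546875), (117.81999206542969, 85.50153350830078), 1.2453643083572388) [[0.417  0.3288 0.102 ]
 [0.6066 0.3323 0.102 ]
 [0.5923 0.0725 0.102 ]
 [0.4039 0.0803 0.102 ]] [0.50495856 0.20346818 0.102     ]
edges [0.18961329 0.2602511  0.18858055] [np.float64(0.01865515873905771), np.float64(-1.6255107298674851), np.float64(3.1000228051656036), np.float64(1.518247700298883)]
holeB ((158.76174926757812, 220.5127716064453), (7.348228454589844, 23.803022384643555), 6.243287086486816) [0.46396011 0.27975175 0.102     ]
holeW ((230.35743713378906, 227.55606079101562), (4.389492511749268, 12.081803321838379), 40.21637725830078) [0.44400216 0.1270101  0.102     ]
mat ((369.7478942871094, 224.25180053710938), (86.54913330078125, 93.63356018066406), 92.85529327392578) [ 0.45694635 -0.19280457  0.008     ]
```

View pics/a.png

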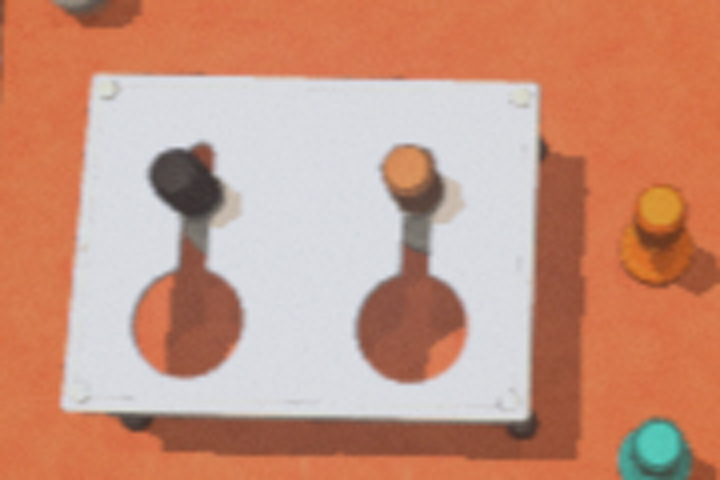

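View pics/b.png

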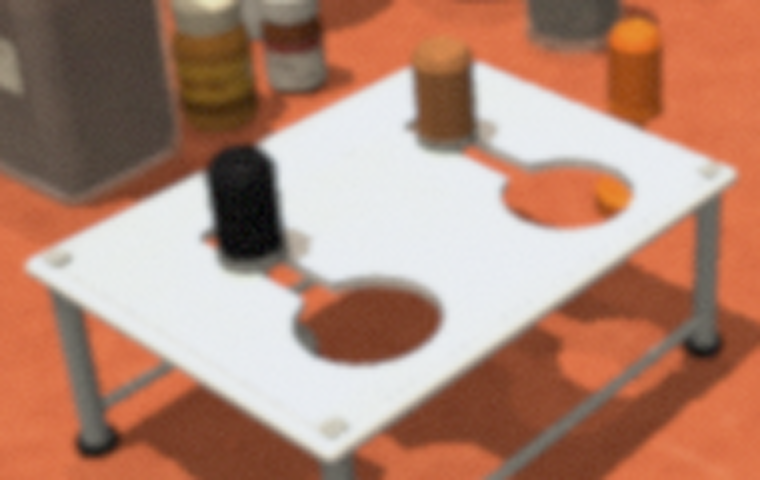

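The top crop shows the plate corners at crop (93,74), (538,84), (530,418), (62,409). The wide holes are at (187,323) and (412,328), and the wooden handle top is at (409,170). The scene crop shows the wooden handle top at (444,50) and its collar base at about (444,145).

Run:
```python
from h import *
g=lambda u,v:((u+.5)/4+120-.5,(v+.5)/4+140-.5)
P=np.array([ray("top",g(*p),.102) for p in((93,74),(538,84),(530,418),(62,409))]); print("corners",P[:,:2].round(4),P.mean(0))
d=lambda a,b:(np.linalg.norm(b-a).round(4),np.arctan2(*(b-a)[[1,0]]).round(4))
print(d(P[3],P[0]),d(P[2],P[1]),d(P[1],P[0]),d(P[2],P[3]))
hB,hW=[ray("top",g(*p),.102) for p in((187,323),(412,328))]; print("holes",hB,hW,d(hW,hB))
im=cv2.imread("pics/top0.png"); hsv=cv2.cvtColor(im,cv2.COLOR_BGR2HSV)
print("hsv mat/table",hsv[226,371],hsv[226,320],hsv[260,371])
for n,th in(("H",None),):
  H=hsv[...,0].astype(int);S=hsv[...,1].astype(int)
  lo=(hsv[226,371][0]+int(np.median(hsv[260:280,360:390,0])))/2
  c=biggest(cut(cv2.morphologyEx(((H>=lo)&(H<40)).astype(np.uint8),cv2.MORPH_OPEN,np.ones((3,3))),335,190,405,262)); e=cv2.fitEllipse(c); print("mat",e,ray("top",e[0],.008), 2*ray("top",(e[0][0]+e[1][0]/2,e[0][1]),.008))
# handle: top view dome and scene two-view
print("W dome top z.147",ray("top",g(409,170),.146))
cc=lambda u,v:((u+.5)/4+110-.5,(v+.5)/4+170-.5)
print("scene handle mid z.126 (.136)",ray("scene",cc(444,90),.125), "dome centre", ray("scene",cc(444,55),.145))
for n in("scene",): print(proj(n,ray("top",g(409,170),.146)),cc(444,55))
sc=r.calibration("top")
from itertools import product
```

```text
corners [[0.605  0.3188]
 [0.5914 0.0734]
 [0.4073 0.0814]
 [0.4196 0.3284]] [0.50583728 0.20052905 0.102     ]
(np.float64(0.1856), np.float64(-0.052)) (np.float64(0.1843), np.float64(-0.0435)) (np.float64(0.2457), np.float64(1.5153)) (np.float64(0.2473), np.float64(1.5207))
holes [0.4637528  0.26348949 0.102     ] [0.45730784 0.14338863 0.102     ] (np.float64(0.1203), np.float64(1.5172))
hsv mat/table [ 16 132 214] [  9 174 214] [  9 170 216]
mat ((369.7030029296875, 225.31884765625), (43.53068542480469, 45.90325927734375), 123.57654571533203) [ 0.45439556 -0.19249492  0.008     ] [ 0.90559795 -0.48781064  0.016     ]
W dome top z.147 [0.53208806 0.13882577 0.146     ]
scene handle mid z.126 (.136) [0.5356933  0.13548846 0.125     ] dome centre [0.53275662 0.13713016 0.145     ]
[220.24887737 183.34274414] (220.625, 183.375)
```

carry_out(
  moves=[
    [-0.02,-0.016,0,-0.02,0.0854],
    [-0.05,-0.039,0,-0.06,0.0854],
    [-0.085,-0.066,0,-0.1,0.0854],
    [-0.12,-0.094,0,-0.15,0.0854],
    [-0.155,-0.121,0,-0.2,0.0854],
    [-0.19,-0.149,0,-0.25,0.0854],
    [-0.225,-0.176,0,-0.3,0.0854],
    [-0.25,-0.196,0,-0.347,0.0854],
  ],
  force=50,
)

```text
clock: 0.9
tcp_pos: [0.4174, 0.3416, 0.4045]
orientation: [0.081, 3.141, -0.002]
contact_force: [0.7, 0.3, -0.4]
grip_width: 0.0854
gripper_force: 0.0
```

```bash
cat >> h.py <<'E'
def to(x,y,z,yaw=None):
    o=r.get_obs(); R=cv2.Rodrigues(np.array(o["orientation"]))[0]; p=np.array(o["tcp_pos"])
    print("tcp",p.round(4),"R",R.round(3).tolist(),"shift",(R.T@(np.array([x,y,z])-p)).round(4),"yaw y",np.arctan2(R[1,1],R[0,1]).round(4),"F",np.round(o["contact_force"],1),"t",o["clock"],"w",o["grip_width"],"j7",o["joints"][6])
E
python3 -c "
from h import *
to(.532,.138,.385)"
```

```text
tcp [0.4174 0.3416 0.4045] R [[-0.999, 0.052, -0.0], [0.052, 0.999, -0.001], [-0.0, -0.001, -1.0]] shift [-0.125  -0.1974  0.0197] yaw y 1.5192 F [ 0.7  0.3 -0.4] t 0.9 w 0.08544596717688034 j7 0.7315333560248045
```

carry_out(
  moves=[
    [-0.02,-0.03,0,0,0.0854],
    [-0.04,-0.065,0,0,0.0854],
    [-0.06,-0.1,0,0,0.0854],
    [-0.085,-0.135,0,0,0.0854],
    [-0.105,-0.17,0,0,0.0854],
    [-0.12,-0.19,0.01,0,0.0854],
    [-0.125,-0.197,0.02,0,0.0854],
    [-0.125,-0.197,0.02,0,0.0854],
  ],
)

```text
clock: 1.7
tcp_pos: [0.5305, 0.1408, 0.3829]
orientation: [-0.083, -3.137, 0.002]
contact_force: [-0.7, 0.9, 0.3]
grip_width: 0.0855
gripper_force: 0.0
```

```bash
python3 -c "
from h import *
to(.532,.1385,.285)
cv2.imwrite('pics/s1.png',cv2.resize(r.grab_frame('scene')[100:300,100:340,::-1],None,fx=3,fy=3))"
```

```text
tcp [0.5305 0.1408 0.3829] R [[-0.999, 0.053, -0.003], [0.053, 0.999, -0.001], [0.003, -0.002, -1.0]] shift [-0.0019 -0.0021  0.0979] yaw y 1.518 F [-0.7  0.9  0.3] t 1.7 w 0.08550167504613033 j7 1.203723515564179
```

View pics/s1.png

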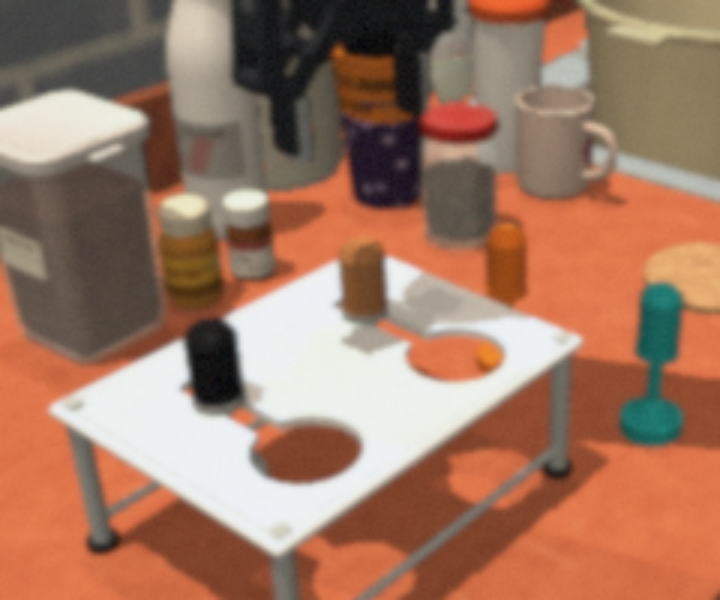

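The fingers straddle the wooden tamper (handle top at crop (362,245)) from above, so I descend.

carry_out(
  moves=[
    [0,0,0.015,0,0.0854],
    [0,0,0.03,0,0.0854],
    [0,0,0.045,0,0.0854],
    [0,0,0.06,0,0.0854],
    [0,0,0.06,0,0.0854],
    [0,0,0.06,0,0.0854],
    [0,0,0.06,0,0.0854],
    [0,0,0.06,0,0.0854],
  ],
)

```text
clock: 2.55
tcp_pos: [0.5311, 0.1421, 0.3256]
orientation: [0.079, 3.139, 0.001]
contact_force: [0.7, -1.1, -0.2]
grip_width: 0.0856
gripper_force: 0.0
```

```bash
python3 -c "
from h import *
to(.532,.1385,.285)"
```

```text
tcp [0.5311 0.1421 0.3256] R [[-0.999, 0.05, 0.001], [0.05, 0.999, 0.001], [-0.001, 0.001, -1.0]] shift [-0.0011 -0.0036  0.0406] yaw y 1.5205 F [ 0.7 -1.1 -0.2] t 2.55 w 0.08556518415016835 j7 1.2194034217314167
```

carry_out(
  moves=[
    [-0.001,-0.0035,0.01,0,0.0854],
    [-0.001,-0.0035,0.02,0,0.0854],
    [-0.001,-0.0035,0.03,0,0.0854],
    [-0.001,-0.0035,0.038,0,0.0854],
    [-0.001,-0.0035,0.04,0,0.0854],
    [-0.001,-0.0035,0.04,0,0.0854],
    [-0.001,-0.0035,0.04,0,0.06],
    [-0.001,-0.0035,0.04,0,0.045],
  ],
)

```text
clock: 3.35
tcp_pos: [0.5319, 0.1382, 0.2851]
orientation: [0.08, 3.14, 0.001]
contact_force: [0.5, -0.3, -0.7]
grip_width: 0.0592
gripper_force: 0.0
```

carry_out(
  moves=[
    [0,0,0,0,0.04],
    [0,0,0,0,0.035],
    [0,0,0,0,0.03],
    [0,0,0,0,0.025],
    [0,0,0,0,0.02],
    [0,0,0,0,0.02],
    [0,0,0,0,0.02],
    [0,0,0,0,0.02],
  ],
)

```text
clock: 4.15
tcp_pos: [0.5318, 0.1384, 0.2851]
orientation: [0.079, 3.14, 0.001]
contact_force: [-0.9, 0.9, 5.5]
grip_width: 0.0278
gripper_force: 49.2
```

```bash
python3 -c "
from h import *
to(.532,.1385,.285)"
```

```text
tcp [0.5318 0.1384 0.2851] R [[-0.999, 0.051, 0.0], [0.051, 0.999, 0.001], [-0.0, 0.001, -1.0]] shift [-0.0002  0.0001  0.0001] yaw y 1.5202 F [-0.9  0.9  5.5] t 4.15 w 0.027780693532018813 j7 1.238171821842776
```

carry_out(
  moves=[
    [0,0,-0.002,0,0.02],
    [0,0,-0.003,0,0.02],
    [0.006,0,-0.003,0,0.02],
    [0.014,0,-0.003,0,0.02],
    [0.022,0,-0.003,0,0.02],
    [0.03,0,-0.003,0,0.02],
    [0.036,0,-0.003,0,0.02],
    [0.038,0,-0.003,0,0.02],
  ],
)

```text
clock: 4.95
tcp_pos: [0.4928, 0.1401, 0.2877]
orientation: [-0.079, -3.14, 0.0]
contact_force: [0.3, 0.8, -2.8]
grip_width: 0.0273
gripper_force: 49.4
```

carry_out(
  moves=[
    [0.006,0,0,0,0.02],
    [0.014,0,0,0,0.02],
    [0.022,0,0,0,0.02],
    [0.03,0,0,0,0.02],
    [0.036,0,0,0,0.02],
    [0.0365,0,0,0,0.02],
    [0.0365,0,0,0,0.02],
    [0.0365,0,0,0,0.02],
  ],
)

```text
clock: 5.75
tcp_pos: [0.4576, 0.1419, 0.2878]
orientation: [0.08, 3.14, 0.0]
contact_force: [-0.2, -0.6, -3.0]
grip_width: 0.0277
gripper_force: 49.4
```

```bash
python3 -c "
from h import *
to(.4575,.1432,.288)
f=r.grab_frame('top'); g=r.grab_frame('scene')
A=np.hstack([cv2.resize(x,None,fx=3,fy=3)[:,:390] for x in (f[140:260,130:260,::-1],g[140:260,160:290,::-1])])
cv2.imwrite('pics/s2.png',A)"
```

```text
tcp [0.4576 0.1419 0.2878] R [[-0.999, 0.051, 0.001], [0.051, 0.999, 0.0], [-0.001, 0.0, -1.0]] shift [ 0.0002  0.0013 -0.0002] yaw y 1.5198 F [-0.2 -0.6 -3. ] t 5.75 w 0.027706712295253153 j7 1.159670035825567
```

View pics/s2.png

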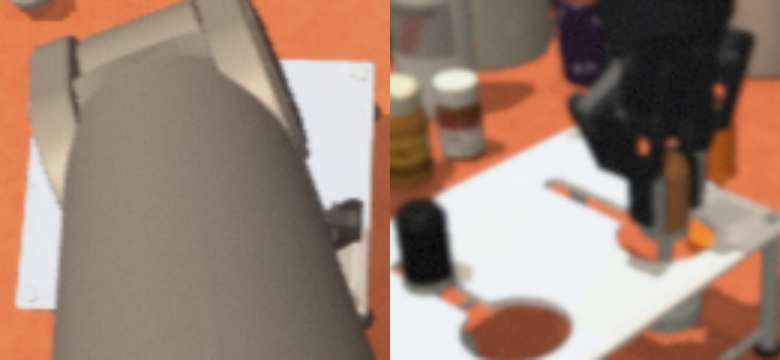

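The wooden tamper hangs from the gripper in the wide hole, with its foot visible below the plate at about (680,310). I lift it, watching the force.

carry_out(
  moves=[
    [0,0.001,-0.004,0,0.02],
    [0,0.001,-0.012,0,0.02],
    [0,0.001,-0.02,0,0.02],
    [0,0.001,-0.028,0,0.02],
    [0,0.001,-0.036,0,0.02],
    [0,0.001,-0.044,0,0.02],
    [0,0.001,-0.05,0,0.02],
    [0,0.001,-0.05,0,0.02],
  ],
)

```text
clock: 6.65
tcp_pos: [0.4576, 0.143, 0.3387]
orientation: [0.08, 3.139, 0.002]
contact_force: [0.5, 0.9, -3.0]
grip_width: 0.0275
gripper_force: 49.5
```

carry_out(
  moves=[
    [0,0,-0.005,0,0.02],
    [0,0,-0.015,0,0.02],
    [0,0,-0.025,0,0.02],
    [0,0,-0.035,0,0.02],
    [0,0,-0.045,0,0.02],
    [0,0,-0.055,0,0.02],
    [0,0,-0.062,0,0.02],
    [0,0,-0.062,0,0.02],
  ],
)

```text
clock: 7.45
tcp_pos: [0.4577, 0.143, 0.4009]
orientation: [0.08, 3.139, 0.002]
contact_force: [-0.0, 0.1, -2.4]
grip_width: 0.0276
gripper_force: 49.5
```

```bash
python3 -c "
from h import *
to(.4545,-.1925,.4)
cv2.imwrite('pics/s3.png',r.grab_frame('scene')[:,:,::-1])"
```

```text
tcp [0.4577 0.143  0.4009] R [[-0.999, 0.051, 0.002], [0.051, 0.999, 0.001], [-0.002, 0.001, -1.0]] shift [-0.0139 -0.3352  0.0005] yaw y 1.52 F [-0.   0.1 -2.4] t 7.45 w 0.02763852538777646 j7 1.119977552795069
```

View pics/s3.png

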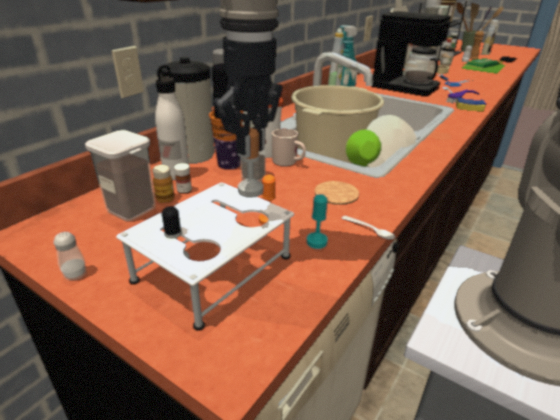

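The tamper is free of the rack (foot at about (250,187)) and the black one still hangs. I carry it to the mat.

carry_out(
  moves=[
    [-0.003,-0.01,0,0,0.02],
    [-0.006,-0.03,0,0,0.02],
    [-0.01,-0.055,0,0,0.02],
    [-0.014,-0.08,0,0,0.02],
    [-0.018,-0.105,0,0,0.02],
    [-0.02,-0.13,0,0,0.02],
    [-0.02,-0.155,0,0,0.02],
    [-0.02,-0.18,0,0,0.02],
  ],
)

```text
clock: 8.3
tcp_pos: [0.4677, -0.0398, 0.3991]
orientation: [-0.081, -3.139, 0.001]
contact_force: [1.5, -0.7, -2.3]
grip_width: 0.028
gripper_force: 49.5
```

carry_out(
  moves=[
    [0,-0.025,0,0,0.02],
    [0,-0.05,0,0,0.02],
    [0.001,-0.075,0,0,0.02],
    [0.003,-0.1,0,0,0.02],
    [0.004,-0.12,0,0,0.02],
    [0.005,-0.14,0,0,0.02],
    [0.006,-0.152,0,0,0.02],
    [0.006,-0.155,0,0,0.02],
  ],
)

```text
clock: 9.1
tcp_pos: [0.4536, -0.194, 0.3993]
orientation: [-0.084, -3.14, 0.001]
contact_force: [-0.6, 0.5, -3.2]
grip_width: 0.0276
gripper_force: 49.6
```

```bash
python3 -c "
from h import *
to(.4545,-.1925,.265)
sc=cv2.imread('pics/scene0.png'); hsv=cv2.cvtColor(sc,cv2.COLOR_BGR2HSV).astype(int)
c=biggest(cut((hsv[...,0]>=12)&(hsv[...,0]<40),308,172,366,212)); e=cv2.fitEllipse(c); print(e,ray('scene',e[0],.008), proj('scene',[.4545,-.1925,.008]))
cv2.imwrite('pics/s4.png',r.grab_frame('scene')[:,:,::-1])"
```

```text
tcp [ 0.4536 -0.194   0.3993] R [[-0.999, 0.054, -0.001], [0.054, 0.999, -0.0], [0.001, -0.0, -1.0]] shift [-0.001   0.0017  0.1343] yaw y 1.5172 F [-0.6  0.5 -3.2] t 9.1 w 0.02759339744507347 j7 1.8950479058134888
((337.2555847167969, 192.02603149414062), (21.6674861907959, 42.532005310058594), 98.4988784790039) [ 0.45010382 -0.18987677  0.008     ] [336.17085347 191.09670291]
```

View pics/s4.png

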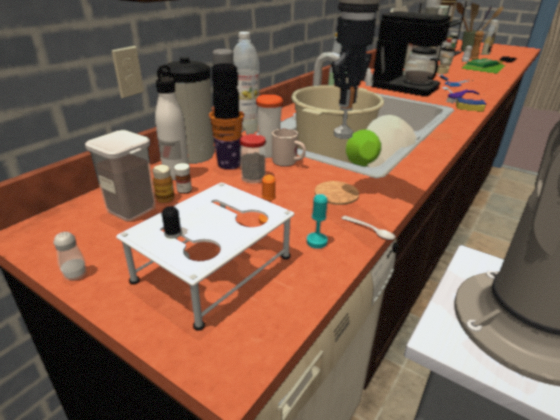

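Both views put the mat centre near (0.453, -0.191). The tamper hangs over it at about (345,130), so I lower it to about 8 mm above the mat, then gently down.

carry_out(
  moves=[
    [0,0.001,0.01,0,0.02],
    [0,0.002,0.03,0,0.02],
    [0,0.002,0.055,0,0.02],
    [0,0.002,0.08,0,0.02],
    [0,0.002,0.105,0,0.02],
    [0,0.002,0.125,0,0.02],
    [0,0.002,0.135,0,0.02],
    [0,0.002,0.138,0,0.02],
  ],
)

```text
clock: 9.95
tcp_pos: [0.4542, -0.1894, 0.2604]
orientation: [-0.078, -3.138, -0.001]
contact_force: [-0.1, -0.1, -2.9]
grip_width: 0.0277
gripper_force: 49.7
```

carry_out(
  moves=[
    [0,0,0.001,0,0.02],
    [0,0,0.002,0,0.02],
    [0,0,0.003,0,0.02],
    [0,0,0.004,0,0.02],
    [0,0,0.005,0,0.02],
    [0,0,0.006,0,0.02],
    [0,0,0.006,0,0.02],
    [0,0,0.006,0,0.02],
  ],
)

```text
clock: 10.75
tcp_pos: [0.4544, -0.1904, 0.2557]
orientation: [-0.08, -3.14, -0.0]
contact_force: [-0.2, 0.5, -2.3]
grip_width: 0.0275
gripper_force: 49.7
```

```bash
python3 -c "
from h import *
to(.4535,-.191,.253)
cv2.imwrite('pics/s5.png',cv2.resize(r.grab_frame('scene')[90:230,250:430,::-1],None,fx=4,fy=4))"
```

```text
tcp [ 0.4544 -0.1904  0.2557] R [[-0.999, 0.051, -0.0], [0.051, 0.999, 0.0], [0.0, 0.0, -1.0]] shift [ 0.0009 -0.0007  0.0027] yaw y 1.52 F [-0.2  0.5 -2.3] t 10.75 w 0.027469103814239476 j7 2.018901443230777
```

View pics/s5.png

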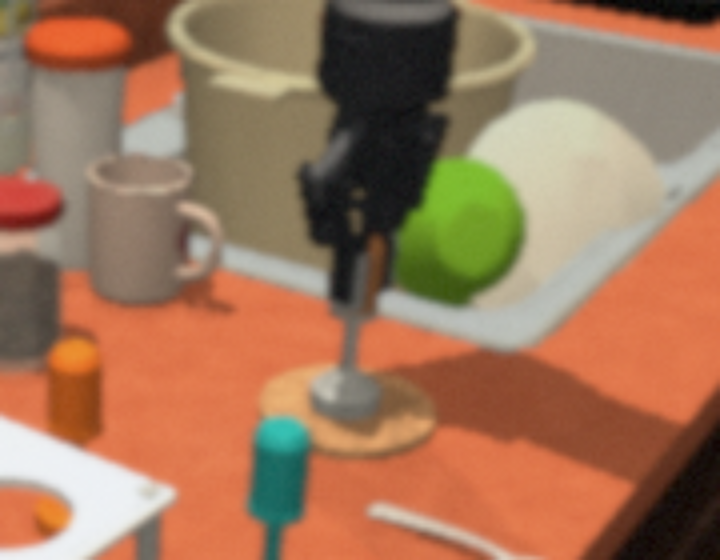

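The foot is at crop (345,393), just above the mat centre (348,408), and there is still no contact force. I creep the last few millimetres.

carry_out(
  moves=[
    [0,0,0.0005,0,0.02],
    [0,0,0.001,0,0.02],
    [0,0,0.0015,0,0.02],
    [0,0,0.002,0,0.02],
    [0,0,0.0025,0,0.02],
    [0,0,0.003,0,0.02],
    [0,0,0.003,0,0.02],
    [0,0,0.003,0,0.02],
  ],
)

```text
clock: 11.6
tcp_pos: [0.4545, -0.1904, 0.2532]
orientation: [0.08, 3.14, 0.0]
contact_force: [-1.7, 1.5, 5.5]
grip_width: 0.0274
gripper_force: 50.5
```

carry_out(
  moves=[
    [0,0,0,0,0.03],
    [0,0,0,0,0.034],
    [0,0,0,0,0.04],
    [0,0,0,0,0.05],
    [0,0,0,0,0.06],
    [0,0,0,0,0.075],
    [0,0,0,0,0.0854],
    [0,0,0,0,0.0854],
  ],
  force=20,
)

```text
clock: 12.4
tcp_pos: [0.4544, -0.1904, 0.2527]
orientation: [-0.08, -3.141, -0.0]
contact_force: [-0.3, 0.1, 0.4]
grip_width: 0.0855
gripper_force: 0.0
```

carry_out(
  moves=[
    [0,0,-0.005,0,0.0854],
    [0,0,-0.02,0,0.0854],
    [0,0,-0.04,0,0.0854],
    [0,0,-0.06,0,0.0854],
    [0,0,-0.08,0,0.0854],
    [0,0,-0.1,0,0.0854],
    [0,0,-0.12,0,0.0854],
    [0,0,-0.12,0,0.0854],
  ],
)

```text
clock: 13.2
tcp_pos: [0.4551, -0.1909, 0.3754]
orientation: [0.08, 3.135, -0.001]
contact_force: [-0.1, 0.5, 0.9]
grip_width: 0.0857
gripper_force: 0.0
```

```bash
python3 -c "
from h import *
to(.4535,-.191,.253)
cv2.imwrite('pics/s6.png',r.grab_frame('scene')[:,:,::-1])"
```

```text
tcp [ 0.4551 -0.1909  0.3754] R [[-0.999, 0.051, 0.005], [0.051, 0.999, -0.001], [-0.005, -0.0, -1.0]] shift [ 2.200e-03 -1.000e-04  1.224e-01] yaw y 1.5197 F [-0.1  0.5  0.9] t 13.2 w 0.0857363234485408 j7 1.9116801338232636
```

View pics/s6.png

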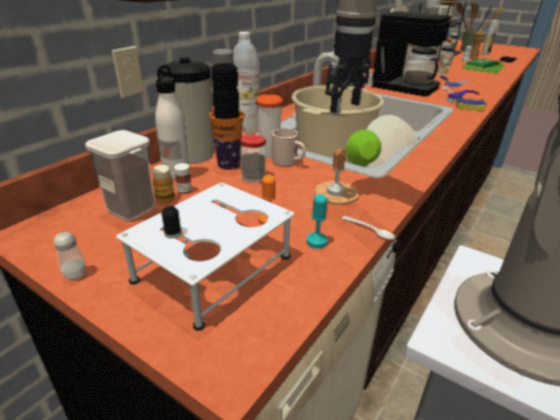

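The wooden tamper stands upright at the mat centre (338,190), the gripper is clear above it, and the black tamper is unmoved at (171,220).

```bash
python3 -c "
from bench import r
print(r.hand_in())"
```

```text
the job is handed in; nothing more can be done
None
```

I handed the job in at about 13 s: the wooden tamper went to the wide end of its slot, was lifted free and set down upright at the mat's centre, and the last picture shows the black tamper still hanging in place; the hand-in gave no verdict.

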